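Metal detector check: start the test and hold the test stick in the opening

ROBOT

A 6-joint arm with a two-finger parallel gripper is mounted at the origin on a cart in front of the work surface, level with it; the furniture and walls round the work are solid. World frame = base frame: x ahead of the robot, y to its left, z up, the work surface at z = 0. Lengths are in m, angles in degrees, forces in N, time in s.
With the tool pointing down it reaches from about 0.35 to 0.875 m from the base axis. Payload 4.2 kg.
Tool frame: the origin (TCP) lies on the centre line of the jaws, within the pads' length; the fingertips stand 11 mm ahead of it and the grasp point (between the pads) lies 8 mm behind it; z points along the fingers, y is the line along which they close (so a half turn about z gives the same grasp; the last joint's range is limited). The gripper opens to 87 mm and grips with 3 to 60 N. Pads are 19 mm wide; open, the fingers measure 117 mm over their backs; the gripper's body (75 mm by 190 mm) begins 51 mm behind the grasp point.
Start: joints at [89.817, 22.042, 0.453, 0, -68.411, -14.817], TCP at [0.162, 0.604, 0.234] pointing down, gripper open.
Joint ranges: [-179.83, 179.83], [-69.29, 118.12], [-61.27, 80.66], [-181.25, 117.63], [-171.15, -9.14], [-177.46, 177.46]. Speed limits (degrees/s): [159.86, 159.86, 180, 180, 180, 180].

INTERFACE

Orientations are given as a 3x3 rotation matrix whose columns are the frame's x, y, z axes.
In Python, from station import r gives the robot as it stands.
- The arm moves only by the tool servo_tool, never from a script. Its argument "commands" is a list that holds one entry, the list of rows, each a list of 7 numbers: the closure, from 0 (fully open) to 1 (shut), then the shift along the tool's x, y, z in mm, then the turn, a rotation vector about the tool's x, y, z in rad. In form: [[[claw, x, y, z, ax, ay, az], ...]]. A call has exactly 5 rows; each row is the pose to reach, as a shift and turn from the pose commanded when the call began, along the tool's axes at that moment; what a row does not reach only later rows make up. A row lasts 1/10 s, in which the tool goes at most 50 mm and 8.59 degrees, less where a joint would pass 70% of its speed; a pose out of reach is approached as far as the arm can. A call with a gripper value outside its range is refused whole. The fingers move at their own pace and stop on an object; the grip force is fixed at half the most. Time passes only in rows, so rows that repeat a pose let the fingers close, or fill a call up. It gives the time, the measured TCP pose, the force, the opening and the grip force at its end, in the units of the state.
- r.sense(): the state, without advancing time (a new reading comes with each control period).
- r.capture(name): name is "scene" or "top" or "wrist"; returns a dict with "pixels" (480x640x3 uint8, red, green, blue), "camera_matrix" (3x3 intrinsics, pixels), "dist" ([k1, k2, p1, p2, k3] as OpenCV has them; the pictures are not rectified), "R" (3x3) and "t" (3): a world point X has camera coordinates R X + t. Camera axes: x right, y down, z forward; pixel columns grow to the right and rows downward; lengths in m; the calibration is good to about 2 mm. A picture is of the moment at which its call begins. There is no depth.
- r.finish_job(): hands the job in; it is judged then, once.
The state is a dict: "time_s": time; "joints": joint angles; "joint_velocities": joint speeds; "effort": joint torques, N m; "tcp_pos": TCP position; "ee_rot": TCP orientation; "wrist_force": force on the tool from outside, world axes, zero at the start; "moment": the same for the moment, N m; "gripper_width": opening from 0.0 (shut) to 1.0 (fully open); "gripper_force": force on a finger pad.
Only numpy, scipy, OpenCV 4.12 (cv2) and the standard library are available. Lean on these libraries where they do the work, as an engineer would, in place of code of your own. Each camera call takes 0.05 s, during which the arm holds its last target. There are 200 camera calls.

TASK

Do the hourly check of the bench metal detector: push the round button on top of its control pod fully down and let it spring back up, then lift the test stick off its rest, where its handle end hangs free, and bring its other end, the test end, into the middle of the detector's opening, the stick pointing straight in and lying level, without the stick touching the detector. Finish while still holding it there, steady, with only the gripper carrying it; leave the sample pots and the thermometer where they are.

Things in the scene. Friction and masses are not known exactly. Their poses are not given: they have to be found in the camera images.
- opening (a point): centre of the rectangular, white-lined opening through the bench metal detector's head: 120 wide x 80 high, open at front and back, 110 deep (55 either side of this point, lip included). This point is 90 above the worktop. Its x axis points level into the opening, away from the robot's side; y to the left; z up
- test_button_top (a point): centre of the top face of the round aluminium push button, 32 across in a black collar, on top of the control pod, facing up. It moves down with the button. The head beside it stands 31 above the button's top, which is 150 above the worktop
- test_button (a joint): travel of the push button: 0 = up, 0.006 m = fully down; its spring pushes it back up by itself, about 5 N when fully down
- stick_center (a point): centre (half-way up) of the test stick, a straight flat plastic bar 150 long x 22 wide x 9 thick, about 35 g, lying flat on its rest. Its y axis runs along the bar from the handle end (with a small hanging hole) to the test end; z is up when it lies flat; x runs across its 22 width
- stick_handle (a point): point to grip on the stick, half-way up, 50 from its centre and 25 from the handle end, the end with the small hole. This end sticks out of the rest on the robot's side, 57 to 69 free, nothing beside it, below it only the worktop and 10 of the rest's thin foot plate
- stick_test_end (a point): the test piece in the stick, half-way up, 65 from its centre and 10 from the far end: the end that lies in the rest's channel and belongs in the opening
- test_stick: the whole stick; origin below its centre on its underside, axes as for its centre point
- stick_rest: fixed rest of the stick: grey plastic block 104 long x 50 wide on a steel foot plate 124 x 72 x 3, with a channel 26 wide x 10 deep in its top, closed at the far end, in which the stick lies with its underside 40 above the worktop and 2 of play either side; it lifts straight up out. Origin on the worktop below the stick's usual centre; x axis along the stick, towards its test end; block from x = -12 to +92
- detector: the fixed metal detector: stainless head 200 wide x 90 deep x 181 high with the opening in its middle, and a grey control pod, 88 wide x 128 high, against its right (-y) side, its centre 146 right of the opening's. Origin on the worktop, 45 right of the opening's centre; axes as for the opening
- pot_a: sample pot with screw lid, 50 across, 66 high, standing behind the work; origin under its centre; leave alone
- pot_b: second sample pot, same size; leave alone
- thermometer: food thermometer, 46 x 152 x 18, lying near the front edge; leave alone
Not all that is in view belongs to the job. Leave any white look-alike of the test_stick alone.

How it is judged:
By the outcome, as a careful person would: the job done as asked, in the order asked, and still so for the second after the job is handed in, while the arm keeps its last pose, push and grip.
It also fails if it takes over 54 s, if anything falls off the work surface, if the arm or the gripper's body presses on something with over 40 N, if the wrist force passes 120 N, or if a joint passes its speed limit or range.

## Working session

There is one attempt and no reset: what is moved stays moved. The work goes in short steps, Python scripts to look and compute and a tool call to move; the robot and the scene stay as the last step left them, time stands still between calls to the robot, and variables do not carry over. Pictures are saved under pics/ and viewed, at most 10 in all, crops included, and the job is handed in when it is done.

Besides the shell and the picture viewer there is one more tool, called after "Call:" by a JSON object that holds its "op" and its "data", one argument or row to a line. servo_tool: Moves the arm, as the interface text tells. Its arguments: {"type":"object","properties":{"commands":{"type":"array","items":{"type":"array","items":{"type":"array","items":{"type":"number"}}}}},"required":["commands"]}

```bash
mkdir -p pics
cat > h.py <<'E'
import numpy as np, cv2
from station import r
def cap(n,f=None):
    c=r.capture(n)
    if f: cv2.imwrite('pics/'+f,c['pixels'][:,:,::-1])
    return c
def ray(c,uv):
    p=cv2.undistortPoints(np.array([[uv]],float),np.array(c['camera_matrix']),np.array(c['dist']))[0,0]
    R=np.array(c['R']);t=np.array(c['t'])
    return -R.T@t, R.T@np.array([p[0],p[1],1])
def onz(c,uv,z):
    o,d=ray(c,uv); return o+d*(z-o[2])/d[2]
def proj(c,X):
    R=np.array(c['R'])
    return cv2.projectPoints(np.array([X],float),cv2.Rodrigues(R)[0],np.array(c['t'],float),np.array(c['camera_matrix']),np.array(c['dist']))[0][0,0]
E
python3 - <<'E'
from h import *
a=cap('scene','s.png');b=cap('top','t.png');w=cap('wrist')
cv2.imwrite('pics/all.png',cv2.resize(np.hstack([a['pixels'],w['pixels']])[:,:,::-1],(800,300)))
for c in (a,b,w): print((-np.array(c['R']).T@np.array(c['t'])).round(3))
s=r.sense();print(s['time_s'],s['tcp_pos'],np.array(s['ee_rot']).round(3).tolist())
E
```

```text
[ 0.072 -0.913  0.698]
[ 0.499 -0.005  1.061]
[0.233 0.584 0.383]
0.15 [0.16165005 0.6033014  0.23272203] [[0.966, -0.259, -0.0], [-0.259, -0.966, -0.002], [0.0, 0.002, -1.0]]
```

View pics/t.png

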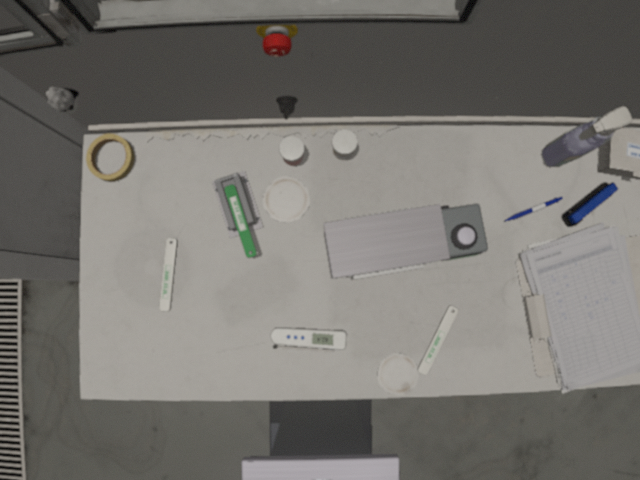

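View pics/s.png

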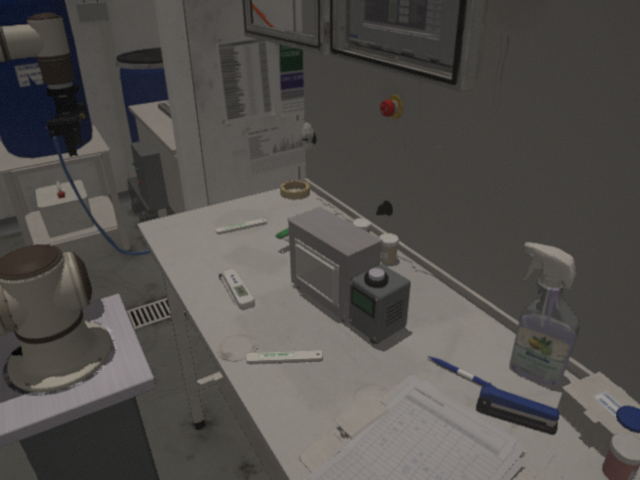

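The top view shows the green test stick in the grey rest at (241,218). The white look-alikes are at (168,275) and (438,340), the thermometer at (310,338), the detector at (405,240) and its button at (464,236). I choose the green bar, because it is the only one lying in a rest.

Run:
```python
from h import *
b=cap('top')
im=b['pixels'];hsv=cv2.cvtColor(im,cv2.COLOR_RGB2HSV)
m=cv2.inRange(hsv,(45,90,40),(85,255,255))
n,l,st,ce=cv2.connectedComponentsWithStats(m)
for i in range(1,n):
    if st[i,4]>30: print(st[i],ce[i])
m2=np.zeros_like(m);m2[165:265,205:270]=m[165:265,205:270]
k=cv2.morphologyEx(m2,cv2.MORPH_CLOSE,np.ones((7,7)))
pts=cv2.findNonZero(k);rc=cv2.minAreaRect(pts);print(rc)
bx=cv2.boxPoints(rc);W=np.array([onz(b,p,.049) for p in bx]);print(W.round(4))
print('ctr',W.mean(0).round(4))
print('tcp',proj(b,[.16,.6,.23]))
g=onz
for uv in [(464,236)]: print('btn',onz(b,uv,.15))
for uv in [(325,223),(442,206),(450,259),(331,277)]: print('head',onz(b,uv,.181).round(4))
c1=cv2.resize(im[160:270,190:300],(400,400),interpolation=cv2.INTER_CUBIC)
c2=cv2.resize(im[190:290,310:500],(760,400),interpolation=cv2.INTER_CUBIC)[:, :]
cv2.imwrite('pics/c.png',cv2.resize(np.hstack([c1,c2]),(800,276))[:,:,::-1])
```

```text
[225 185  16  22 118] [231.11864407 191.77118644]
[240 223  15  34 233] [247.1888412 241.527897 ]
((240.0912322998047, 220.78125), (73.68121337890625, 10.540576934814453), 72.0308609008789)
[[0.6988 0.1808 0.049 ]
 [0.7049 0.1608 0.049 ]
 [0.5653 0.1167 0.049 ]
 [0.5594 0.1364 0.049 ]]
ctr [0.6321 0.1487 0.049 ]
tcp [-26.38818899 485.56200917]
btn [ 0.5835988  -0.26235377  0.15      ]
head [ 0.6075 -0.0161  0.181 ]
head [ 0.6331 -0.2175  0.181 ]
head [ 0.5419 -0.2276  0.181 ]
head [ 0.5158 -0.0244  0.181 ]
```

View pics/c.png

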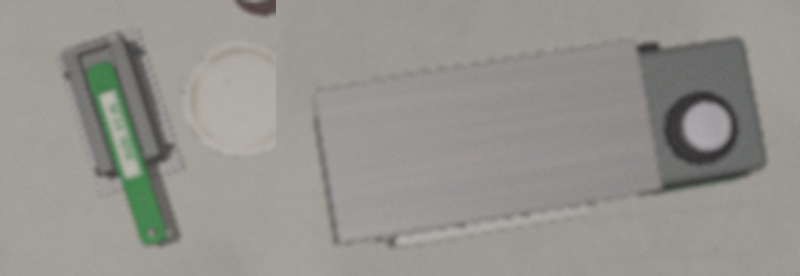

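View pics/all.png

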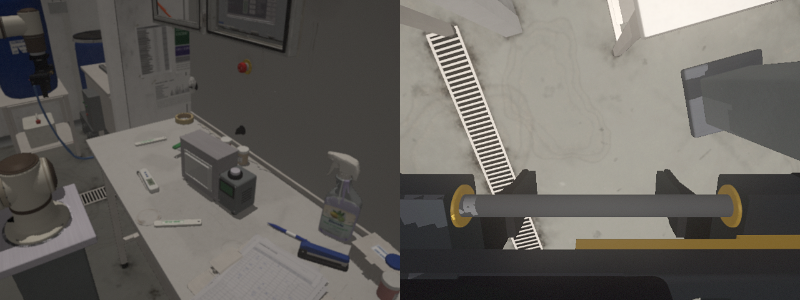

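The close crop confirms it: a green bar whose hole is at the near end, with its test end in the rest's channel. The button is the bright disc at crop (707,126). I'll fly over the stick towards the button, turning the tool half round as I go.

Call:
{"op": "servo_tool", "data": {
  "commands": [
    [[1, 30, 14, 0, 0, 0, 0.128], [1, 60, 29, 0, 0, 0, 0.256], [1, 90, 43, 0, 0, 0, 0.384], [1, 119, 58, 0, 0, 0, 0.512], [1, 148, 72, 0, 0, 0, 0.64]]
  ]
}}

```text
time_s: 0.7
tcp_pos: [0.2868, 0.4947, 0.2334]
ee_rot: [[0.616, -0.788, -0.0], [-0.788, -0.616, -0.0], [0.0, 0.0, -1.0]]
wrist_force: [0.7, 1.0, -0.6]
gripper_width: 0.633
gripper_force: 0.0
```

Call:
{"op": "servo_tool", "data": {
  "commands": [
    [[1, 32, -6, 0, 0, 0, 0.128], [1, 64, -12, 0, 0, 0, 0.256], [1, 97, -19, 0, 0, 0, 0.384], [1, 130, -25, 0, 0, 0, 0.512], [1, 162, -31, 0, 0, 0, 0.64]]
  ]
}}

```text
time_s: 1.2
tcp_pos: [0.4117, 0.3869, 0.2335]
ee_rot: [[0.024, -1.0, -0.0], [-1.0, -0.024, -0.0], [0.0, 0.0, -1.0]]
wrist_force: [0.4, 0.4, 0.7]
gripper_width: 0.174
gripper_force: 0.0
```

Call:
{"op": "servo_tool", "data": {
  "commands": [
    [[1, 22, -24, 0, 0, 0, 0.128], [1, 44, -49, 0, 0, 0, 0.256], [1, 67, -73, 0, 0, 0, 0.384], [1, 89, -98, 0, 0, 0, 0.512], [1, 111, -122, 0, 0, 0, 0.64]]
  ]
}}

```text
time_s: 1.7
tcp_pos: [0.5369, 0.2795, 0.2333]
ee_rot: [[-0.578, -0.816, -0.0], [-0.816, 0.578, -0.0], [0.0, 0.0, -1.0]]
wrist_force: [0.5, 0.7, -0.2]
gripper_width: 0.003
gripper_force: 0.0
```

Call:
{"op": "servo_tool", "data": {
  "commands": [
    [[1, 4, -41, 0, 0, 0, 0.16], [1, 8, -82, 0, 0, 0, 0.32], [1, 12, -123, 0, 0, 0, 0.48], [1, 16, -164, 0, 0, 0, 0.64], [1, 16, -164, 0, 0, 0, 0.64]]
  ]
}}

```text
time_s: 2.2
tcp_pos: [0.6639, 0.1697, 0.232]
ee_rot: [[-0.952, -0.306, -0.001], [-0.306, 0.952, -0.001], [0.001, -0.001, -1.0]]
wrist_force: [-1.3, 0.3, -1.3]
gripper_width: 0.009
gripper_force: 0.0
```

Run:
```python
from h import *
s=r.sense();print(s['joints'],s['tcp_pos'])
w=cap('wrist','w1.png');im=w['pixels'];hsv=cv2.cvtColor(im,cv2.COLOR_RGB2HSV)
m=cv2.inRange(hsv,(45,90,30),(85,255,255))
k=cv2.morphologyEx(m,cv2.MORPH_CLOSE,np.ones((25,25)))
rc=cv2.minAreaRect(cv2.findNonZero(k));print(rc)
W=np.array([onz(w,p,.049) for p in cv2.boxPoints(rc)]);print(W.round(4),W.mean(0))
```

```text
[ 2.78440698e+01  2.80801982e+01  9.88884187e+00  4.26095434e-02
 -7.18859945e+01 -1.00031523e+02] [0.6638554  0.16970408 0.23197422]
((301.5, 164.5), (173.0, 25.0), 90.0)
[[0.5651 0.1163 0.049 ]
 [0.5589 0.1356 0.049 ]
 [0.6985 0.1805 0.049 ]
 [0.7054 0.1589 0.049 ]] [0.63196894 0.14780847 0.049     ]
```

View pics/w1.png

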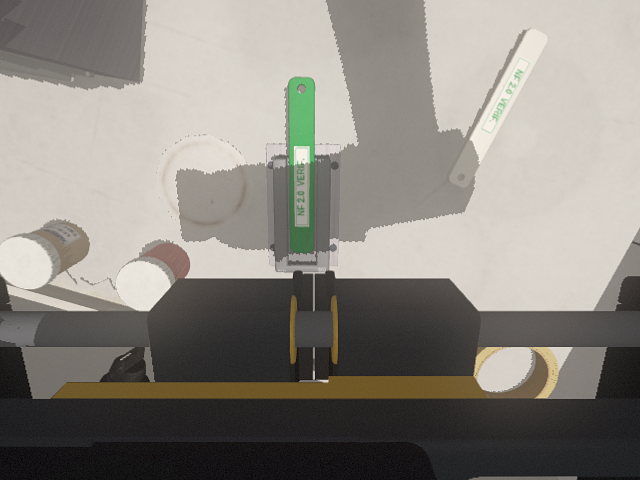

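The wrist view shows the green stick at (301,165) with its hole at (301,88), and its position agrees with the top view. Next I go above the button.

Call:
{"op": "servo_tool", "data": {
  "commands": [
    [[1, 19, -39, 0, 0, 0, 0.04], [1, 39, -79, 0, 0, 0, 0.08], [1, 58, -118, 0, 0, 0, 0.12], [1, 78, -158, 0, 0, 0, 0.16], [1, 97, -197, 0, 0, 0, 0.18]]
  ]
}}

```text
time_s: 2.75
tcp_pos: [0.6301, -0.0451, 0.2337]
ee_rot: [[-0.99, -0.14, -0.0], [-0.14, 0.99, 0.0], [0.0, 0.0, -1.0]]
wrist_force: [-0.4, 0.1, 0.5]
gripper_width: 0.002
gripper_force: 0.0
```

Call:
{"op": "servo_tool", "data": {
  "commands": [
    [[1, 13, -47, 0, 0, 0, 0], [1, 26, -94, 0, 0, 0, 0], [1, 40, -141, 0, 0, 0, 0], [1, 53, -188, 0, 0, 0, 0], [1, 60, -212, 0, 0, 0, 0]]
  ]
}}

```text
time_s: 3.25
tcp_pos: [0.6, -0.2652, 0.2334]
ee_rot: [[-0.99, -0.138, -0.001], [-0.138, 0.99, -0.0], [0.001, -0.0, -1.0]]
wrist_force: [0.9, 0.2, 0.1]
gripper_width: 0.005
gripper_force: 0.0
```

Run:
```python
from h import *
s=r.sense();print(s['joints'],s['tcp_pos'],np.array(s['ee_rot']).round(3).tolist())
w=cap('wrist','w2.png')
b=cap('top')
print(onz(b,(466.3,235.7),.15), proj(w,[.58,-.266,.15]), [proj(w,p).round() for p in ([.5419,-.2276,.181],[.5158,-.0244,.181])])
```

```text
[-9.73437166e+00  2.50987125e+01  5.23851239e+00  1.77582045e-02
 -7.01668636e+01 -7.23309826e+01] [ 0.60001554 -0.26515481  0.23344927] [[-0.99, -0.138, -0.001], [-0.138, 0.99, -0.0], [0.001, -0.0, -1.0]]
[ 0.58405375 -0.26654329  0.15      ] [317.31147031 214.12028514] [array([401., 166.]), array([791., 171.])]
```

View pics/w2.png

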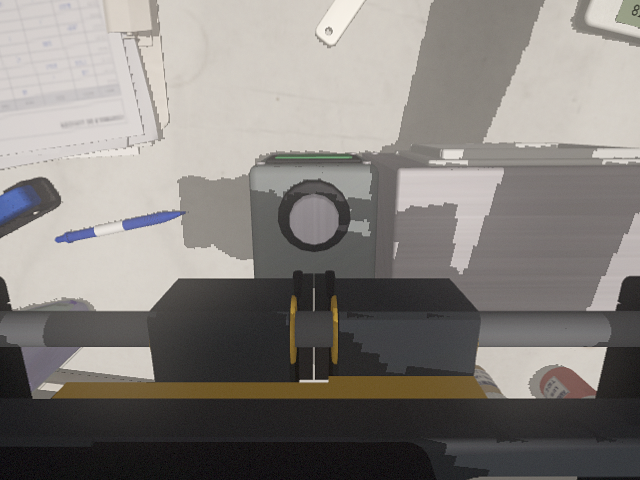

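The button centre is at pixel (314,219), which gives about (0.583,-0.268). I align over it and descend.

Call:
{"op": "servo_tool", "data": {
  "commands": [
    [[1, 17, -1, 0, 0, 0, 0], [1, 17, -1, 25, 0, 0, 0], [1, 17, -1, 48, 0, 0, 0], [1, 17, -1, 65, 0, 0, 0], [1, 17, -1, 65, 0, 0, 0]]
  ]
}}

```text
time_s: 3.85
tcp_pos: [0.5829, -0.2638, 0.1656]
ee_rot: [[-0.99, -0.141, -0.006], [-0.141, 0.99, 0.002], [0.005, 0.003, -1.0]]
wrist_force: [1.0, 0.2, -0.0]
gripper_width: 0.001
gripper_force: 0.0
```

Call:
{"op": "servo_tool", "data": {
  "commands": [
    [[1, 0, 0, 4, 0, 0, 0], [1, 0, 0, 7, 0, 0, 0], [1, 0, 0, 10, 0, 0, 0], [1, 0, 0, 12, 0, 0, 0], [1, 0, 0, 12, 0, 0, 0]]
  ]
}}

```text
time_s: 4.35
tcp_pos: [0.5852, -0.2656, 0.1575]
ee_rot: [[-0.99, -0.14, 0.002], [-0.14, 0.99, -0.0], [-0.002, -0.001, -1.0]]
wrist_force: [-0.0, 2.3, 3.2]
gripper_width: 0.006
gripper_force: 1.8
```

Call:
{"op": "servo_tool", "data": {
  "commands": [
    [[1, 0, -1, 1, 0, 0, 0], [1, 0, -1, 2, 0, 0, 0], [1, 0, -1, 3, 0, 0, 0], [1, 0, -1, 4, 0, 0, 0], [1, 0, -1, 4, 0, 0, 0]]
  ]
}}

```text
time_s: 4.85
tcp_pos: [0.5852, -0.2668, 0.1554]
ee_rot: [[-0.99, -0.14, 0.002], [-0.14, 0.99, -0.001], [-0.002, -0.002, -1.0]]
wrist_force: [-2.6, 4.9, 12.4]
gripper_width: 0.005
gripper_force: 6.2
```

The force jumped to 12 N against a 5 N spring, so the button is bottomed. I retract and go to the stick.

Call:
{"op": "servo_tool", "data": {
  "commands": [
    [[1, 0, 0, -4, 0, 0, 0], [1, 0, 0, -12, 0, 0, 0], [1, 0, 0, -40, 0, 0, 0], [1, 0, 0, -81, 0, 0, 0], [1, 0, 0, -81, 0, 0, 0]]
  ]
}}

```text
time_s: 5.35
tcp_pos: [0.5867, -0.2685, 0.2395]
ee_rot: [[-0.99, -0.14, 0.009], [-0.14, 0.99, -0.005], [-0.008, -0.006, -1.0]]
wrist_force: [0.9, -0.1, 1.0]
gripper_width: 0.004
gripper_force: 0.0
```

Run:
```python
from h import *
s=r.sense();print(s['tcp_pos'],s['wrist_force'])
w=cap('wrist');im=w['pixels'][170:270,260:370]
# width of bright button disc vs collar
m=cv2.inRange(cv2.cvtColor(im,cv2.COLOR_RGB2GRAY),130,255);n,l,st,ce=cv2.connectedComponentsWithStats(m);i=1+st[1:,4].argmax();print(st[i],ce[i]+[260,170],proj(w,[.583,-.268,.15]))
```

```text
[ 0.58669385 -0.26850506  0.23953988] [ 0.89201912 -0.10038171  0.98565576]
[  34   45   46   45 1585] [316.59053628 237.09085174] [316.5625605  235.58139989]
```

Call:
{"op": "servo_tool", "data": {
  "commands": [
    [[0.4, -7, 50, 0, 0, 0, 0], [0.4, -14, 99, 0, 0, 0, 0], [0.4, -21, 148, 0, 0, 0, 0], [0.4, -28, 197, 0, 0, 0, 0], [0.4, -35, 246, 0, 0, 0, 0]]
  ]
}}

```text
time_s: 5.9
tcp_pos: [0.5836, -0.017, 0.2318]
ee_rot: [[-0.99, -0.138, -0.004], [-0.138, 0.99, -0.001], [0.004, -0.0, -1.0]]
wrist_force: [1.1, 1.2, -0.1]
gripper_width: 0.373
gripper_force: 0.0
```

Call:
{"op": "servo_tool", "data": {
  "commands": [
    [[0.4, -7, 50, 0, 0, 0, -0.05], [0.4, -14, 99, 0, 0, 0, -0.1], [0.4, -20, 145, 0, 0, 0, -0.164], [0.4, -20, 150, 0, 0, 0, -0.164], [0.4, -20, 150, 0, 0, 0, -0.164]]
  ]
}}

```text
time_s: 6.4
tcp_pos: [0.5829, 0.1339, 0.2317]
ee_rot: [[-0.954, -0.301, -0.003], [-0.301, 0.954, -0.002], [0.004, -0.0, -1.0]]
wrist_force: [0.7, -0.4, -0.2]
gripper_width: 0.599
gripper_force: 0.0
```

```bash
cat > t.py <<'E'
from h import *
import sys
def to(P,yaw):
    s=r.sense();R=np.array(s['ee_rot']);p=np.array(s['tcp_pos'])
    print('t',s['time_s'],'p',p.round(4),'yaw',np.degrees(np.arctan2(R[1,0],R[0,0])).round(2),'f',np.round(s['wrist_force'],1))
    a=np.radians(yaw);T=np.array([[np.cos(a),np.sin(a),0],[np.sin(a),-np.cos(a),0],[0,0,-1]])
    print('shift mm',(R.T@(np.array(P)-p)*1000).round(1),'rot',cv2.Rodrigues(R.T@T)[0].ravel().round(3))
if __name__=='__main__': to([float(v) for v in sys.argv[1:4]],float(sys.argv[4]))
E
python3 t.py .5843 .1335 .0365 -162.6
```

```text
t 6.4 p [0.5829 0.1339 0.2317] yaw -162.49 f [ 0.7 -0.4 -0.2]
shift mm [ -2.   -0.7 195.2] rot [-0.    -0.004  0.002]
```

The button is back up: its disc sits where a height of 0.15 predicts. I descend onto the handle.

Call:
{"op": "servo_tool", "data": {
  "commands": [
    [[0.4, -1, -0.5, 45, 0, 0, 0], [0.4, -1, -0.5, 90, 0, 0, 0], [0.4, -1, -0.5, 130, 0, 0, 0], [0.4, -1, -0.5, 150, 0, 0, 0], [0.4, -1, -0.5, 150, 0, 0, 0]]
  ]
}}

```text
time_s: 6.9
tcp_pos: [0.5822, 0.1297, 0.0793]
ee_rot: [[-0.955, -0.296, -0.009], [-0.296, 0.955, -0.004], [0.01, -0.001, -1.0]]
wrist_force: [0.4, 0.1, 1.0]
gripper_width: 0.6
gripper_force: 0.0
```

```bash
python3 t.py .5843 .1335 .0365 -162.6
python3 - <<'E'
from h import *
cap('wrist','w3.png')
E
```

```text
t 6.9 p [0.5822 0.1297 0.0793] yaw -162.78 f [0.4 0.1 1. ]
shift mm [-3.6  3.1 42.8] rot [-0.001 -0.01  -0.003]
```

View pics/w3.png

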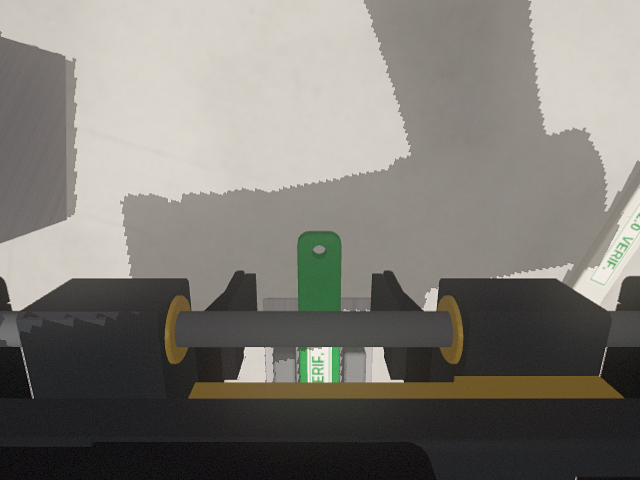

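The stick at column 320 sits between the open fingers, whose midpoint is 314, so about +3 mm in y is needed.

Call:
{"op": "servo_tool", "data": {
  "commands": [
    [[0.4, -3, 2.5, 0, 0, 0, 0], [0.4, -3, 2.5, 15, 0, 0, 0], [0.4, -3, 2.5, 30, 0, 0, 0], [0.4, -3, 2.5, 42, 0, 0, 0], [0.4, -3, 2.5, 42, 0, 0, 0]]
  ]
}}

```text
time_s: 7.45
tcp_pos: [0.5868, 0.1359, 0.0411]
ee_rot: [[-0.954, -0.299, -0.001], [-0.299, 0.954, -0.0], [0.001, -0.0, -1.0]]
wrist_force: [-0.2, -0.4, -0.2]
gripper_width: 0.604
gripper_force: 0.0
```

```bash
python3 t.py .5843 .1335 .0365 -162.6
```

```text
t 7.45 p [0.5868 0.1359 0.0411] yaw -162.62 f [-0.2 -0.4 -0.2]
shift mm [ 3.1 -1.5  4.6] rot [-0.    -0.001 -0.   ]
```

Call:
{"op": "servo_tool", "data": {
  "commands": [
    [[0.4, 2, -1, 3, 0, 0, 0], [0.4, 2, -1, 3, 0, 0, 0], [0.4, 2, -1, 3, 0, 0, 0], [0.4, 2, -1, 3, 0, 0, 0], [0.4, 2, -1, 3, 0, 0, 0]]
  ]
}}

```text
time_s: 7.95
tcp_pos: [0.5857, 0.1347, 0.0389]
ee_rot: [[-0.954, -0.299, 0.001], [-0.299, 0.954, 0.0], [-0.001, 0.0, -1.0]]
wrist_force: [0.4, -0.5, 0.2]
gripper_width: 0.599
gripper_force: 0.0
```

```bash
python3 t.py .5843 .1335 .0365 -162.6
```

```text
t 7.95 p [0.5857 0.1347 0.0389] yaw -162.59 f [ 0.4 -0.5  0.2]
shift mm [ 1.7 -0.7  2.4] rot [0.    0.001 0.   ]
```

Call:
{"op": "servo_tool", "data": {
  "commands": [
    [[0.4, 1.5, -0.5, 2, 0, 0, 0], [0.4, 1.5, -0.5, 2, 0, 0, 0], [0.8, 1.5, -0.5, 2, 0, 0, 0], [1, 1.5, -0.5, 2, 0, 0, 0], [1, 1.5, -0.5, 2, 0, 0, 0]]
  ]
}}

```text
time_s: 8.45
tcp_pos: [0.5843, 0.1337, 0.0366]
ee_rot: [[-0.954, -0.299, 0.0], [-0.299, 0.954, -0.0], [-0.0, -0.0, -1.0]]
wrist_force: [-0.7, 0.2, 0.7]
gripper_width: 0.411
gripper_force: 0.0
```

Call:
{"op": "servo_tool", "data": {
  "commands": [
    [[1, 0, 0, 0, 0, 0, 0], [1, 0, 0, 0, 0, 0, 0], [1, 0, 0, 0, 0, 0, 0], [1, 0, 0, 0, 0, 0, 0], [1, 0, 0, 0, 0, 0, 0]]
  ]
}}

```text
time_s: 8.95
tcp_pos: [0.5842, 0.1337, 0.0366]
ee_rot: [[-0.954, -0.299, 0.0], [-0.299, 0.954, 0.0], [-0.0, -0.0, -1.0]]
wrist_force: [-0.6, 0.5, 0.3]
gripper_width: 0.247
gripper_force: 30.0
```

Gripped at 30 N and 21.5 mm wide. I lift straight up.

Call:
{"op": "servo_tool", "data": {
  "commands": [
    [[1, 0, 0, -4, 0, 0, 0], [1, 0, 0, -12, 0, 0, 0], [1, 0, 0, -27, 0, 0, 0], [1, 0, 0, -45, 0, 0, 0], [1, 0, 0, -60, 0, 0, 0]]
  ]
}}

```text
time_s: 9.45
tcp_pos: [0.5845, 0.1337, 0.0982]
ee_rot: [[-0.954, -0.299, 0.001], [-0.299, 0.954, 0.0], [-0.001, 0.0, -1.0]]
wrist_force: [0.5, 0.7, 0.4]
gripper_width: 0.251
gripper_force: 30.0
```

Call:
{"op": "servo_tool", "data": {
  "commands": [
    [[1, 0, 0, 0, 0, 0, 0], [1, 15, 0, 0, 0, 0, 0], [1, 40, 0, 0, 0, 0, 0], [1, 70, 0, 0, 0, 0, 0], [1, 100, 0, 0, 0, 0, 0]]
  ]
}}

```text
time_s: 9.95
tcp_pos: [0.4874, 0.1032, 0.0959]
ee_rot: [[-0.954, -0.299, -0.001], [-0.299, 0.954, -0.0], [0.001, -0.0, -1.0]]
wrist_force: [-0.5, 0.2, -1.5]
gripper_width: 0.253
gripper_force: 30.0
```

```bash
python3 t.py .362 .1 .1 -172.8
```

```text
t 9.95 p [0.4874 0.1032 0.0959] yaw -162.62 f [-0.5  0.2 -1.5]
shift mm [120.6  34.4  -4. ] rot [-0.    -0.001  0.178]
```

Call:
{"op": "servo_tool", "data": {
  "commands": [
    [[1, 30, 8, 0, 0, 0, 0.04], [1, 60, 17, 0, 0, 0, 0.09], [1, 90, 26, 0, 0, 0, 0.14], [1, 120, 34, 0, 0, 0, 0.178], [1, 120, 34, 0, 0, 0, 0.178]]
  ]
}}

```text
time_s: 10.45
tcp_pos: [0.3598, 0.0983, 0.0959]
ee_rot: [[-0.992, -0.125, -0.004], [-0.125, 0.992, -0.002], [0.004, -0.001, -1.0]]
wrist_force: [0.4, -0.1, 0.3]
gripper_width: 0.25
gripper_force: 30.0
```

```bash
python3 t.py .365 -.1485 .09 -172.8
```

```text
t 10.45 p [0.3598 0.0983 0.0959] yaw -172.79 f [ 0.4 -0.1  0.3]
shift mm [  25.7 -245.5    6.2] rot [-0.001 -0.004  0.   ]
```

Call:
{"op": "servo_tool", "data": {
  "commands": [
    [[1, 5, -40, 0, 0, 0, 0], [1, 10, -80, 0, 0, 0, 0], [1, 14, -120, 0, 0, 0, 0], [1, 18, -160, 0, 0, 0, 0], [1, 21, -200, 0, 0, 0, 0]]
  ]
}}

```text
time_s: 10.95
tcp_pos: [0.3684, -0.1023, 0.0966]
ee_rot: [[-0.992, -0.126, 0.001], [-0.126, 0.992, 0.0], [-0.001, -0.0, -1.0]]
wrist_force: [1.7, 0.2, -1.3]
gripper_width: 0.249
gripper_force: 30.0
```

Call:
{"op": "servo_tool", "data": {
  "commands": [
    [[1, 2, -25, 0, 0, 0, 0], [1, 5, -45, 5, 0, 0, 0], [1, 5, -45, 10, 0, 0, 0], [1, 5, -45, 13, 0, 0, 0], [1, 5, -45, 13, 0, 0, 0]]
  ]
}}

```text
time_s: 11.45
tcp_pos: [0.3687, -0.1455, 0.083]
ee_rot: [[-0.992, -0.126, -0.001], [-0.126, 0.992, 0.0], [0.001, 0.0, -1.0]]
wrist_force: [0.5, -0.3, 0.1]
gripper_width: 0.247
gripper_force: 30.0
```

```bash
python3 t.py .365 -.1485 .082 -172.8
python3 - <<'E'
from h import *
a=cap('scene');b=cap('top')
im=b['pixels'];A=cv2.resize(im[180:360,250:500],(500,360));B=cv2.resize(a['pixels'][150:380,180:440],(407,360))
cv2.imwrite('pics/p.png',cv2.resize(np.hstack([A,B]),(800,318))[:,:,::-1])
h=cv2.inRange(cv2.cvtColor(im,cv2.COLOR_RGB2HSV),(45,90,30),(85,255,255))
n,l,st,ce=cv2.connectedComponentsWithStats(h)
for i in range(1,n):
    if st[i,4]>25: 
        rc=cv2.minAreaRect(cv2.findNonZero((l==i).astype(np.uint8)));print(st[i],[onz(b,p,.0945).round(4).tolist() for p in cv2.boxPoints(rc)])
E
```

```text
t 11.45 p [ 0.3687 -0.1455  0.083 ] yaw -172.76 f [ 0.5 -0.3  0.1]
shift mm [ 4.  -2.5  1. ] rot [ 0.    -0.001  0.001]
[383 290  11  14 113] [[0.4907, -0.1204, 0.0945], [0.4928, -0.1382, 0.0945], [0.4695, -0.1409, 0.0945], [0.4674, -0.1231, 0.0945]]
```

View pics/p.png

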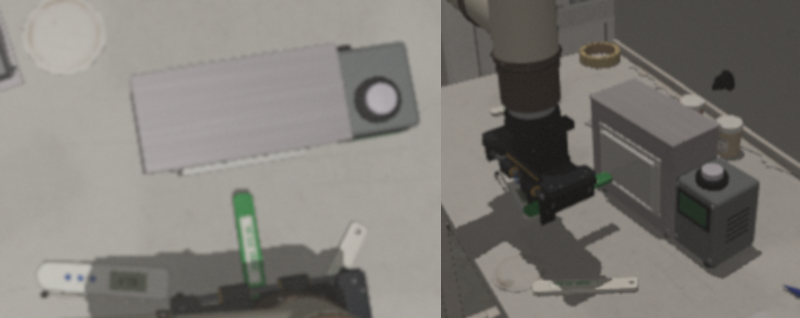

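The top crop shows the green stick pointing straight at the white lip, whose centre is at crop (246,161), and the scene crop shows it clear of everything. I check its height and droop in the scene view before going in.

Run:
```python
from h import *
a=cap('scene');b=cap('top')
print('lip',[onz(b,(389.5,271.3),z).round(4) for z in (.13,.14)])
m=cv2.inRange(cv2.cvtColor(a['pixels'],cv2.COLOR_RGB2HSV),(45,90,20),(85,255,255))
n,l,st,ce=cv2.connectedComponentsWithStats(m)
for i in range(1,n):
    if st[i,4]>15: print(st[i],ce[i])
s=r.sense();p=np.array(s['tcp_pos']);yaw=np.radians(7.24);d=np.array([np.cos(yaw),np.sin(yaw),0]);n_=np.array([-d[1],d[0],0])
for z in (.0855,.0945):
  print([proj(a,[*(p+d*L+n_*w)[:2],p[2]+z-.082]).round(1).tolist() for L,w in((125,.011),(125,-.011),(-25,-.011),(-25,.011)) for L in [L/1000]])
i=1
G=cv2.resize(a['pixels'][230:340,220:340],(720,660))[:600]
cv2.imwrite('pics/z.png',G[:,:,::-1])
```

```text
lip [array([ 0.5248, -0.1302,  0.13  ]), array([ 0.5245, -0.1289,  0.14  ])]
[282  56  20  14  76] [293.76315789  62.01315789]
[292 275  11  10  69] [296.88405797 278.63768116]
[241 296  10  10  57] [246.07017544 300.71929825]
[[299.5, 275.2], [305.6, 279.7], [244.9, 307.0], [239.3, 301.6]]
[[299.4, 271.7], [305.5, 276.2], [244.5, 303.3], [238.9, 298.0]]
```

View pics/z.png

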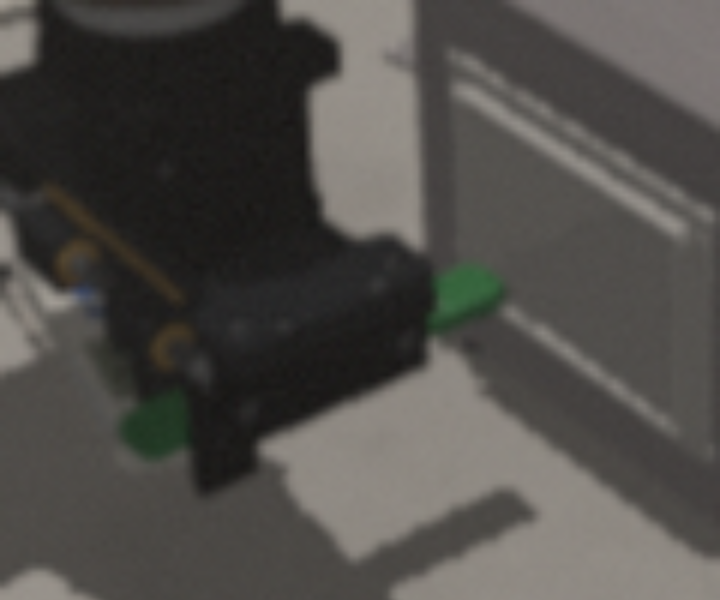

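The stick is level to about a pixel and on axis; the tip is at crop (500,290). I insert.

```bash
python3 t.py .4605 -.1365 .082 -172.8
```

```text
t 11.65 p [ 0.3693 -0.1454  0.0838] yaw -172.7 f [-0.5  0.2  0. ]
shift mm [-91.6  -2.8   1.8] rot [-0.     0.001  0.002]
```

Call:
{"op": "servo_tool", "data": {
  "commands": [
    [[1, 0, -2.5, 1.5, 0, 0, 0], [1, -10, -2.5, 1.5, 0, 0, 0], [1, -20, -2.5, 1.5, 0, 0, 0], [1, -35, -2.5, 1.5, 0, 0, 0], [1, -50, -2.5, 1.5, 0, 0, 0]]
  ]
}}

```text
time_s: 12.15
tcp_pos: [0.4206, -0.1421, 0.0822]
ee_rot: [[-0.992, -0.126, 0.001], [-0.126, 0.992, -0.0], [-0.001, -0.0, -1.0]]
wrist_force: [-0.1, 0.8, -0.8]
gripper_width: 0.247
gripper_force: 30.0
```

Call:
{"op": "servo_tool", "data": {
  "commands": [
    [[1, -12, 0, 0, 0, 0, 0], [1, -24, 0, 0, 0, 0, 0], [1, -34, 0, 0, 0, 0, 0], [1, -41, 0, 0, 0, 0, 0], [1, -41, 0, 0, 0, 0, 0]]
  ]
}}

```text
time_s: 12.65
tcp_pos: [0.4606, -0.137, 0.082]
ee_rot: [[-0.992, -0.126, 0.0], [-0.126, 0.992, -0.0], [-0.0, -0.0, -1.0]]
wrist_force: [0.1, -0.1, -0.9]
gripper_width: 0.246
gripper_force: 30.0
```

Call:
{"op": "servo_tool", "data": {
  "commands": [
    [[1, 0, 0, 0, 0, 0, 0], [1, 0, 0, 0, 0, 0, 0], [1, 0, 0, 0, 0, 0, 0], [1, 0, 0, 0, 0, 0, 0], [1, 0, 0, 0, 0, 0, 0]]
  ]
}}

```text
time_s: 13.15
tcp_pos: [0.4595, -0.1371, 0.0821]
ee_rot: [[-0.992, -0.125, 0.0], [-0.125, 0.992, 0.0], [-0.0, 0.0, -1.0]]
wrist_force: [0.4, 0.0, -1.0]
gripper_width: 0.246
gripper_force: 30.0
```

```bash
python3 t.py .4605 -.1365 .082 -172.8;  python3 - <<'E'
from h import *
a=cap('scene');b=cap('top');w=cap('wrist')
A=cv2.resize(b['pixels'][180:360,280:500],(440,360));B=cv2.resize(a['pixels'][190:350,200:420],(495,360))
cv2.imwrite('pics/f.png',cv2.resize(np.hstack([A,B]),(800,308))[:,:,::-1])
E
```

```text
t 13.15 p [ 0.4595 -0.1371  0.0821] yaw -172.8 f [ 0.4  0.  -1. ]
shift mm [-1.1  0.5  0.1] rot [0. 0. 0.]
```

View pics/f.png

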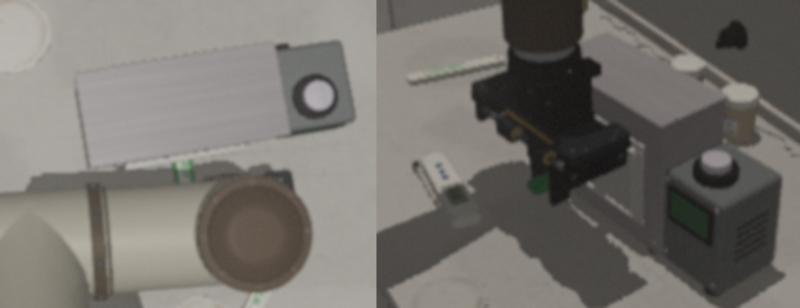

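The final view shows the stick entering at the middle of the lip (crop (183,170)), with the button up and no contact forces. I hand in.

```bash
python3 -c "
from station import r
print(r.finish_job())"
```

```text
the job is handed in; nothing more can be done
None
```

The job is handed in at about 13 s: the button was pushed fully down and sprang back up, and the gripper holds the stick level in the middle of the opening with no sign of contact.

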